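# Close the drill jig over a link blank

### The job

Get the drill jig ready for drilling. Push the steel link blank that sticks out of the jig along its slot until it is fully home against the end stop, then flip the raised hinged leaf over by pushing on it, without slamming it, until it lies fully shut over the blank, and finally push the latch arm round by its peg until it lies straight across the leaf against its stop. Nothing needs gripping: do it all by pushing with the fingertips or the outside of the fingers, lift nothing, and leave the spare blank, the oil bottle and the screwdriver alone.

Things in the scene. Friction and masses are not known exactly. Their poses are not given: they have to be found in the camera images.
- jig: Leaf-type drill jig, screwed to the bench. Origin on the bench under the slot's centre line; x along the slot to its end stop, y to the hinge, z up. All mm: dark steel base x -70..70, y -85..75, 16 thick, screw heads to z 22 near its corners. Rails (|y| 16 to 28, x -70..56, top z 25) form a 32 wide slot, floor z 16, open at -x.
- end_stop (a point): Centre of the face of the steel end stop that closes the slot, jig x = 56 mm; the stop's top is at z = 28 mm.
- link: Steel link blank in the slot: flat bar 144 x 30 x 12 mm, about 0.4 kg, square +x end, half-round -x end sticking out of the jig towards the robot. Origin: centre of its underside, x along it. Slides on the slot floor (underside z 16 mm) at about 2 to 8 N. Fully home, square end on the stop: origin at jig x = -16 mm, round end at x = -88 mm, still 18 mm outside the base.
- link_near (a point): Tip of the round end of that link blank (the end to push), at half its thickness, 22 mm above the bench.
- hinge_line (a point): Point on the leaf's hinge line, mid-width of the leaf: jig x = 5, y = 60, z = 35 mm. The line runs along the jig's x, between two lugs that rise to z = 44 mm.
- leaf (a joint): Leaf angle, rad: 0 shut (flat over the slot), pi/2 upright, to 1.95 leaning back to jig +y. Aluminium plate 86 mm wide (jig x -38..48), 10 mm thick about the hinge line, 0.36 kg. Shut: underside z 30 mm (2 mm over the blank), top z 40. Two drill bushings 20 mm wide, 3 mm proud, 60 mm from the hinge. Stiff hinge (0.35 N m): stays where left, must be pushed all the way down.
- leaf_edge (a point): Middle of the leaf's free edge, at mid thickness, 112 mm from the hinge line (at jig y = -52 mm when shut).
- latch (a joint): Angle of the flat steel latch arm about its vertical pivot, rad: 0 closed, pointing to jig +y straight across the shut leaf, against its stop; grows anticlockwise from above; pi/2 points to jig -x, beside the leaf; up to 2.15 swung outwards. Arm 14 mm wide, 8 thick, underside z 42 mm, 55 mm long. Stays where left; turns with about 2 N at the peg.
- latch_pivot (a point): Pivot of the latch arm on top of its round post (radius 9 mm): jig x = 5, y = -70, z = 42 mm. The pivot screw's head rises to z = 55 mm.
- latch_peg (a point): Top centre of the upright thumb peg on the latch arm, 42 mm from the pivot; peg 10 mm in diameter, from z = 50 to 76 mm.
- spare: A second, identical link blank lying on the bench to the jig's -y side, not part of the job; origin at the centre of its underside.
- oil: White plastic oil bottle with black cap, 48 mm in diameter, 125 mm tall, standing off the jig's corner between end stop and hinge; origin at the centre of its underside. Not part of the job.
- driver: Screwdriver 170 mm long lying on the bench to the jig's +y side, not part of the job; its handle lies to its -x.
Not all that is in view belongs to the job. Leave any orange look-alike of the link alone.

How it is judged:
On the way, in this order (a step that is already met when the one before it is completed fails the run):
1. the link blank is fully home against the end stop (x of link in the frame of jig above -0.0185 m and z of link in the frame of jig below 0.0185 m), for 0.2 s.
2. the leaf is flipped over and fully shut (value of joint leaf below 0.04 rad), for 0.2 s.
3. the latch arm lies across the shut leaf (value of joint leaf below 0.04 rad and value of joint latch below 0.1 rad), for 0.2 s.
At the end, for the whole second after the job is handed in: The link blank lies flat in the slot within 2.5 mm of the end stop, the leaf is shut to within 0.04 rad, the latch arm lies across it within 0.1 rad of its stop, and all is at rest (all of step 1 and all of step 3 and velocity of joint latch above -0.05 rad/s and linear speed of link below 0.02 m/s); the robot touches nothing.
It fails at once if the link blank is lifted off the slot floor (z of link in the frame of jig above 0.023 m).
It fails at once if the leaf is slammed shut (over 4 rad/s) (velocity of joint leaf below -4 rad/s).
It fails at once if the spare blank is moved by more than 20 mm (distance of spare from where it was at the start of the episode above 0.02 m).
It fails at once if the oil bottle is moved by more than 20 mm or tipped (distance of oil from where it was at the start of the episode above 0.02 m or angle between oil's own z axis and vertical above 0.4 rad).
It fails at once if the screwdriver is moved by more than 20 mm (distance of driver from where it was at the start of the episode above 0.02 m).
It also fails if it takes over 54 s, if anything falls off the work surface, if the arm or the gripper's body presses on something with over 40 N, if the wrist force passes 120 N, or if a joint passes its speed limit or range.

### The arm

A 6-joint arm with a two-finger parallel gripper is mounted at the origin on the work surface. World frame = base frame: x ahead of the robot, y to its left, z up, the work surface at z = 0. Lengths are in m, angles in rad, forces in N, time in s.
With the tool pointing down it reaches from about 0.35 to 0.975 m from the base axis. Payload 4.9 kg.
Tool frame: the origin (TCP) lies between the finger pads; the fingertips stand 14 mm ahead of it and the grasp point (between the pads) lies 5 mm behind it (manip.tcp_to_tips is the distance from the TCP to the fingertips, in m); z points along the fingers, y is the line along which they close (so a half turn about z gives the same grasp; the last joint's range is limited). The gripper opens to 85 mm and grips with 20 to 120 N. Pads are 22 mm wide; open, the fingers measure 114 mm over their backs; the gripper's body (76 mm by 85 mm) begins 54 mm behind the grasp point. The pads swing forward as they close: fully open they stand 13 mm farther back than shut.
Start: joints at [-1.36, 0.053, 1.613, -0, 1.476, -0.119], TCP at [0.202, -0.591, 0.245] pointing down, gripper open.
Joint ranges: [-3.01, 3.01], [-1.01, 2.22], [0.06, 2.58], [-1.02, 4.17], [0.09, 2.62], [-3.14, 3.14]. Speed limits (rad/s): [2.57, 2.57, 3.14, 3.14, 3.14, 3.14].

### API

Orientations are given as a unit quaternion [w, x, y, z].
In Python, from plant import manip gives the robot as it stands.
- The arm moves only by the tool servo_tool, never from a script. Its argument "moves" is a list that holds one entry, the list of rows, each a list of 7 numbers: the shift along the tool's x, y, z in mm, then the turn, a rotation vector about the tool's x, y, z in degrees, then the finger opening in mm, from 0 to 85.4. In form: [[[x, y, z, ax, ay, az, fingers], ...]]. A call has 1 to 12 rows; each row shifts and turns the commanded pose from where the row before left it, along the tool's axes as they then stand; what a row does not reach is not made up. A row lasts 1/8 s, in which the tool goes at most 62.5 mm and 10.7 degrees, less where a joint would pass 70% of its speed; a pose out of reach is approached as far as the arm can. A call with a gripper value outside its range is refused whole. The fingers move at their own pace and stop on an object; the grip force is fixed at half the most. Time passes only in rows, so rows that do not move let the fingers close. It gives the time, the measured TCP pose, the force, the opening and the grip force at its end, in the units of the state.
- manip.state(): the state, without advancing time (a new reading comes with each control period).
- manip.grab_frame(name): name is "scene" or "top"; returns a dict with "image" (400x640x3 uint8, blue, green, red), "mtx" (3x3 intrinsics, pixels), "eye" and "rotation" of the camera in the world. Camera axes: x right, y down, z forward; pixel columns grow to the right and rows downward; lengths in m; the calibration is good to about 2 mm. A picture is of the moment at which its call begins. There is no depth.
- manip.job_done(): hands the job in; it is judged then, once.
The state is a dict: "time": time; "joint_pos": joint angles; "joint_vel": joint speeds; "joint_efforts": joint torques, N m; "tool_pos": TCP position; "tool_rot": TCP orientation; "contact_force": force on the tool from outside, world axes, zero at the start; "ft_torque": the same for the moment, N m; "gripper_width": opening from 0.0 (shut) to 1.0 (fully open); "grasp_force": force on a finger pad.
Only numpy, scipy, OpenCV 4.12 (cv2) and the standard library are available. Lean on these libraries where they do the work, as an engineer would, in place of code of your own. Each camera call takes 0.05 s, during which the arm holds its last target. There are 200 camera calls.

## Working session

There is one attempt and no reset: what is moved stays moved. The work goes in short steps, Python scripts to look and compute and a tool call to move; the robot and the scene stay as the last step left them, time stands still between calls to the robot, and variables do not carry over. Pictures are saved under pics/ and viewed, at most 10 in all, crops included, and the job is handed in when it is done.

Besides the shell and the picture viewer there is one more tool, called after "Call:" in YAML: its name, and indented under it one key for each argument. servo_tool: Moves the arm, as the interface text tells. Its arguments: {"type":"object","properties":{"moves":{"type":"array"}},"required":["moves"]}

```bash
mkdir -p pics; python3 - <<'E'
from plant import manip
import cv2
for n in("scene","top"):
    f=manip.grab_frame(n); cv2.imwrite(f"pics/{n}0.png",f["image"]); print(n,f["mtx"].round(1).tolist(),f["eye"],f["rotation"])
s=manip.state(); print(s["time"],s["tool_pos"],s["tool_rot"])
E
```

```text
scene [[433.9, 0.0, 315.4], [0.0, 433.9, 201.8], [0.0, 0.0, 1.0]] [ 0.88408103 -0.50441617  0.70900936] [-0.37859745  0.87850517  0.27130748 -0.10623036]
top [[440.6, 0.0, 313.5], [0.0, 440.6, 202.1], [0.0, 0.0, 1.0]] [0.36664347 0.03595704 1.11772629] [-0.05830743  0.70844461 -0.6997174   0.07142852]
0.1 [ 0.2022929  -0.59079749  0.24419696] [-8.87122990e-04  9.86436427e-01  1.64141359e-01 -5.81430958e-05]
```

View pics/scene0.png

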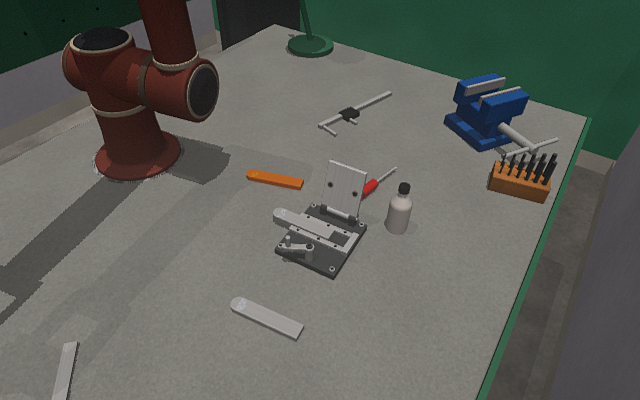

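View pics/top0.png

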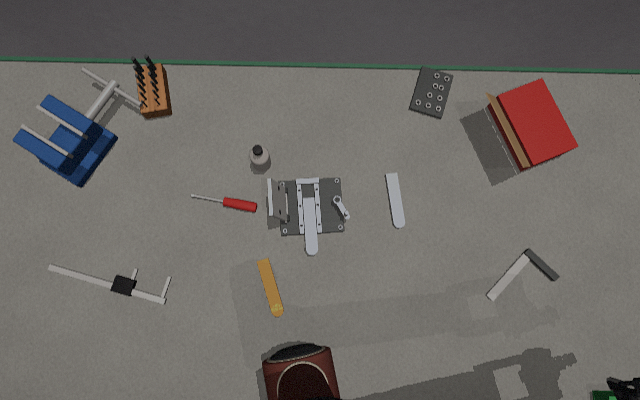

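The scene view shows the jig near (322,238), with the leaf raised, the oil bottle at (399,210) and the spare at (267,317). In the top view the jig is at (312,207), the link tip at (312,254), the latch at (340,207), the spare at (396,200) and the orange decoy at (270,288). I'll enlarge both jig areas next.

```bash
cat > h.py <<'E'
import numpy as np
from scipy.spatial.transform import Rotation as R
K={"scene":(433.9,315.4,201.8,[0.88408103,-0.50441617,0.70900936],[-0.37859745,0.87850517,0.27130748,-0.10623036]),
"top":(440.6,313.5,202.1,[0.36664347,0.03595704,1.11772629],[-0.05830743,0.70844461,-0.6997174,0.07142852])}
def rot(q): return R.from_quat(np.r_[q[1:],q[0]])
def cast(n,u,v,z):
    f,cx,cy,e,q=K[n]; d=rot(q).apply([(u-cx)/f,(v-cy)/f,1]); e=np.array(e); return e+d*(z-e[2])/d[2]
def proj(n,p):
    f,cx,cy,e,q=K[n]; c=rot(q).inv().apply(np.array(p)-e); return np.array([f*c[0]/c[2]+cx,f*c[1]/c[2]+cy])
E
python3 - <<'E'
import cv2,numpy as np
a=cv2.imread("pics/top0.png")[165:265,250:360]; b=cv2.imread("pics/scene0.png")[150:280,265:375]
a=cv2.resize(a,(440,400),interpolation=cv2.INTER_CUBIC)
b=cv2.resize(b,(340,400),interpolation=cv2.INTER_CUBIC)
cv2.imwrite("pics/crop0.png",np.hstack([a,b]))
from h import *
for n,u,v,z in [("top",312,254,.028),("top",286,236,.02),("top",344,233,.02),("top",342,178,.016)]: print(u,v,cast(n,u,v,z))
E
```

```text
312 254 [0.4392855  0.01904666 0.028     ]
286 236 [0.48375782 0.08431715 0.02      ]
344 233 [ 0.49313562 -0.06066631  0.02      ]
342 178 [ 0.63564264 -0.05615855  0.016     ]
```

View pics/crop0.png

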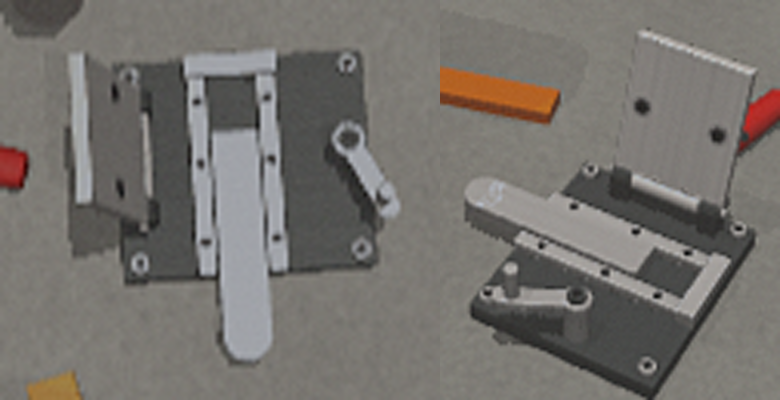

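The crop shows the four screw heads at crop pixels (127,77), (347,63), (362,248) and (139,263), the pivot at (347,135), the peg at about (385,195), and the link from (236,130) to (247,360). I'll fit the jig pose from these.

```bash
python3 - <<'E'
from h import *
c=lambda x,y,z: cast("top",250+(x-1.5)/4,165+(y-1.5)/4,z)
S=[c(127,77,.022),c(347,63,.022),c(362,248,.022),c(139,263,.022)]
TL,TR,BR,BL=S; print(np.round(S,4))
ctr=np.mean(S,0)
dx=(TL+TR-BL-BR)[:2]; dy=(TL+BL-TR-BR)[:2]
y1=np.arctan2(dx[1],dx[0]); y2=np.arctan2(-dy[0],dy[1]); print("yaw",np.degrees([y1,y2]), np.linalg.norm(dx)/2,np.linalg.norm(dy)/2)
yaw=y1*.5+y2*.5; Rz=np.array([[np.cos(yaw),-np.sin(yaw)],[np.sin(yaw),np.cos(yaw)]])
O=ctr[:2]-Rz@[0,-.005]; print("O",O)
J=lambda p: np.round((Rz.T@(p[:2]-O))*1000,1)
for n,a in dict(pivot=(347,135,.053),tip=(247,360,.025),sqL=(213,130,.028),sqR=(259,130,.028),stopL=(187,75,.028),stopR=(273,70,.028),peg=(385,193,.076),pegend=(392,215,.05)).items(): print(n,J(c(*a)),c(*a))
sc=lambda x,y,z: cast("scene",265+x*110/340-.4,150+y*130/400-.4,z)
for n,a in dict(pegS=(512-440,267,.076),pivS=(577-440,293,.055),tipS=(465-440,193,.028),).items(): print(n,J(sc(*a)))
# leaf edge top: scene corners; ray-plane at jig x=-38 & 48
for cam,pts in (("scene",[(265+(640-440)*110/340,150+32*.325,-38),(265+(755-440)*110/340,150+70*.325,48)]),("top",[(250+85/4,165+203/4,-38),(250+77/4,165+54/4,48)])):
  for u,v,x in pts:
    e=np.array(K[cam][3]); d=cast(cam,u,v,0)-e
    n=Rz[:,0]; t=(x/1000-(e[:2]-O)@n)/(d[:2]@n); p=e+t*d; print(cam,J(p),p[2])
from plant import manip
s=manip.state(); print(rot(s["tool_rot"]).as_matrix().round(3))
E
```

```text
[[ 0.6164  0.0989  0.022 ]
 [ 0.6277 -0.0413  0.022 ]
 [ 0.5088 -0.0508  0.022 ]
 [ 0.4976  0.0886  0.022 ]]
yaw [4.7762805  4.60939819] 0.11928934230271361 0.14022943845209335
O [0.56222976 0.02884805]
pivot [  7.  -68.8] [ 0.57478642 -0.03911745  0.053     ]
tip [-124.6    1.9] [0.43793187 0.02052555 0.025     ]
sqL [20.6 13.2] [0.58166557 0.04364353 0.028     ]
sqR [ 18.6 -15.8] [0.58208475 0.01465809 0.028     ]
stopL [57.1 27.2] [0.61693743 0.06064119 0.028     ]
stopR [ 56.7 -27.4] [0.62101269 0.00617092 0.028     ]
peg [-34.2 -86.7] [ 0.53519664 -0.06034006  0.076     ]
pegend [-44.1 -92.5] [ 0.52580488 -0.06700269  0.05      ]
pegS [-34.2 -85.6]
pivS [  3.2 -68.1]
tipS [-124.2   -6.2]
scene [-38.   90.3] 0.14247848143444963
scene [48.  88.4] 0.14648287740536492
top [-38.   88.2] 0.13263960956396126
top [48.  87.9] 0.1349171036629745
[[ 0.946  0.324 -0.   ]
 [ 0.324 -0.946  0.002]
 [ 0.    -0.002 -1.   ]]
```

Jig: origin at (0.562, 0.029), yaw about 4.7°. The stop measures x=57 against 56 stated, and the pivot (5,-68) against (5,-70), so the fit checks out. The link tip is at x≈-124, so the push is about 36 mm. The leaf is at about 105° and the latch at about 112°. I'll align the tool with the jig and fly to the start of the link push.

Call:
servo_tool:
  moves:
    - [[0,0,0,0,0,7.1,0],[0,0,0,0,0,7.1,0],[25,-59,0,0,0,0,0],[25,-59,0,0,0,0,0],[25,-59,0,0,0,0,0],[25,-59,0,0,0,0,0],[25,-59,0,0,0,0,0],[25,-59,0,0,0,0,0],[25,-59,0,0,0,0,0],[25,-59,0,0,0,0,0],[25,-59,0,0,0,0,0],[25,-59,0,0,0,0,0]]

```text
time: 1.6
tool_pos: [0.3984, 0.0043, 0.2452]
tool_rot: [0.0, 0.999, 0.041, 0.0]
contact_force: [0.1, 0.0, -0.4]
gripper_width: -0.002
grasp_force: 0.0
```

```bash
cat >> h.py <<'E'
yaw=np.radians(4.7); Rz=np.array([[np.cos(yaw),-np.sin(yaw)],[np.sin(yaw),np.cos(yaw)]]); O=np.array([.5622,.0288])
def st():
    from plant import manip
    s=manip.state(); p=np.array(s["tool_pos"]); M=rot(s["tool_rot"]).as_matrix()
    j=np.r_[Rz.T@(p[:2]-O),p[2]-manip.tcp_to_tips]*1000
    print("t",round(s["time"],2),"tips jig mm",j.round(1),"yaw",np.degrees(np.arctan2(M[1,0],M[0,0])).round(1),"tilt",M[:2,2].round(3),"F",np.round(s["contact_force"],1),"w",s["gripper_width"],manip.tcp_to_tips)
E
python3 -c "from h import *;st()"
```

```text
t 1.6 tips jig mm [-165.3  -11.   231.2] yaw 4.7 tilt [ 0.001 -0.   ] F [ 0.1  0.  -0.4] w -0.001732093845729473 0.014
```

Call:
servo_tool:
  moves:
    - [[0,0,40,0,0,0,0],[0,0,50,0,0,0,0],[0,0,50,0,0,0,0],[0,0,45,0,0,0,0],[0,0,25,0,0,0,0],[0,0,5,0,0,0,0],[0,0,0,0,0,0,0]]

```text
time: 2.48
tool_pos: [0.3986, 0.0022, 0.0307]
tool_rot: [0.0, 0.999, 0.041, 0.0]
contact_force: [0.1, -0.3, -0.3]
gripper_width: 0.002
grasp_force: 0.0
```

```bash
python3 -c "from h import *;st()"
```

```text
t 2.48 tips jig mm [-165.3  -13.1   16.7] yaw 4.7 tilt [ 0. -0.] F [ 0.1 -0.3 -0.3] w 0.0016529742950007781 0.014
```

Call:
servo_tool:
  moves:
    - [[0,-13,0,0,0,0,0],[10,0,0,0,0,0,0],[8,0,0,0,0,0,0],[6,0,0,0,0,0,0],[6,0,0,0,0,0,0],[6,0,0,0,0,0,0],[6,0,0,0,0,0,0],[6,0,0,0,0,0,0],[5,0,0,0,0,0,0],[4,0,0,0,0,0,0],[0,0,0,0,0,0,0]]

```text
time: 3.85
tool_pos: [0.4547, 0.0198, 0.0305]
tool_rot: [0.0, 0.999, 0.041, 0.001]
contact_force: [0.5, -0.6, 0.0]
gripper_width: -0.001
grasp_force: 0.0
```

```bash
python3 -c "from h import *;st()"
```

```text
t 3.85 tips jig mm [-1.078e+02 -1.000e-01  1.650e+01] yaw 4.7 tilt [ 0.001 -0.   ] F [ 0.5 -0.6  0. ] w -0.0008413015074932924 0.014
```

Call:
servo_tool:
  moves:
    - [[3,0,0,0,0,0,0],[3,0,0,0,0,0,0],[2,0,0,0,0,0,0]]

```text
time: 4.22
tool_pos: [0.462, 0.0205, 0.0304]
tool_rot: [0.0, 0.999, 0.041, -0.0]
contact_force: [-6.1, -0.6, 4.1]
gripper_width: 0.001
grasp_force: 3.4
```

```bash
python3 - <<'E'
from h import *;st()
from plant import manip; import cv2
a=manip.grab_frame("top")["image"][165:275,250:360]; b=manip.grab_frame("scene")["image"][150:280,265:375]
cv2.imwrite("pics/crop1.png",np.hstack([cv2.resize(a,(400,400),interpolation=2),cv2.resize(b,(340,400),interpolation=2)]))
E
```

```text
t 4.22 tips jig mm [-1.005e+02 -1.000e-01  1.640e+01] yaw 4.7 tilt [-0.001 -0.   ] F [-6.1 -0.6  4.1] w 0.001143369609361918 0.014
```

View pics/crop1.png

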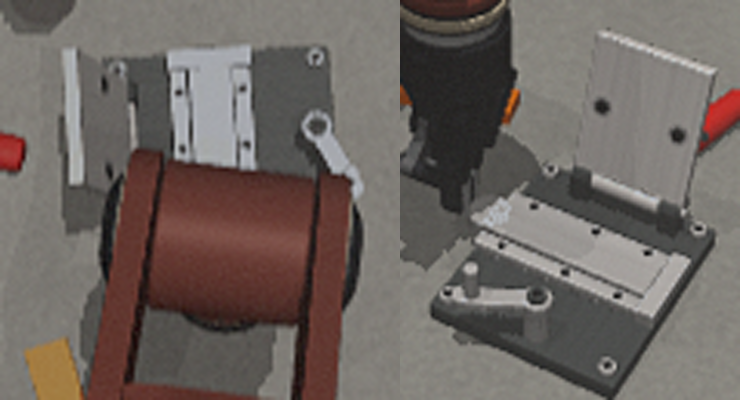

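Link is almost at the stop; the scene crop shows its end meeting the stop near (665,265). I'll creep until the force rises.

Call:
servo_tool:
  moves:
    - [[1,0,0,0,0,0,0],[1,0,0,0,0,0,0],[1,0,0,0,0,0,0],[0,0,0,0,0,0,0]]

```text
time: 4.82
tool_pos: [0.4622, 0.0205, 0.0295]
tool_rot: [0.0, 0.999, 0.041, -0.004]
contact_force: [-11.5, -1.1, 7.9]
gripper_width: -0.001
grasp_force: 6.0
```

```bash
python3 -c "from h import *;st()"
```

```text
t 4.83 tips jig mm [-100.3   -0.    15.5] yaw 4.7 tilt [-0.008 -0.001] F [-11.5  -1.1   7.9] w -0.0010075352339820058 0.014
```

Call:
servo_tool:
  moves:
    - [[2,0,0,0,0,0,0],[2,0,0,0,0,0,0],[2,0,0,0,0,0,0],[0,0,0,0,0,0,0]]

```text
time: 5.32
tool_pos: [0.4625, 0.0208, 0.0276]
tool_rot: [0.0, 0.999, 0.042, -0.012]
contact_force: [-26.9, -3.8, 18.4]
gripper_width: 0.002
grasp_force: 14.4
```

```bash
python3 -c "from h import *;st()"
```

```text
t 5.33 tips jig mm [-100.     0.2   13.6] yaw 4.8 tilt [-0.023 -0.002] F [-26.9  -3.8  18.4] w 0.002260755032680384 0.014
```

Firm stop at 27 N with no further travel, so the link is home. I'll back off, climb, and go round behind the leaf.

Call:
servo_tool:
  moves:
    - [[-20,0,0,0,0,0,0],[-20,0,0,0,0,0,0],[0,0,-45,0,0,0,0],[0,0,-60,0,0,0,0],[0,0,-60,0,0,0,0],[0,-30,-10,0,0,0,0],[34,-30,0,0,0,0,0],[34,-30,0,0,0,0,0],[34,-30,0,0,0,0,0],[34,0,0,0,0,0,0],[0,0,0,0,0,0,0],[0,0,0,0,0,0,0]]

```text
time: 6.82
tool_pos: [0.5566, 0.1486, 0.2051]
tool_rot: [-0.0, 0.999, 0.041, -0.0]
contact_force: [0.2, -0.7, -0.6]
gripper_width: 0.002
grasp_force: 0.0
```

```bash
python3 - <<'E'
from h import *;st()
from plant import manip; import cv2
a=manip.grab_frame("top")["image"][120:280,210:370]; b=manip.grab_frame("scene")["image"][90:280,235:435]
cv2.imwrite("pics/crop2.png",np.hstack([cv2.resize(a,(370,400),interpolation=2),cv2.resize(b,(420,400),interpolation=2)]))
E
```

```text
t 6.83 tips jig mm [  4.3 119.9 191.1] yaw 4.7 tilt [-0.  0.] F [ 0.2 -0.7 -0.6] w 0.001790145365961929 0.014
```

View pics/crop2.png

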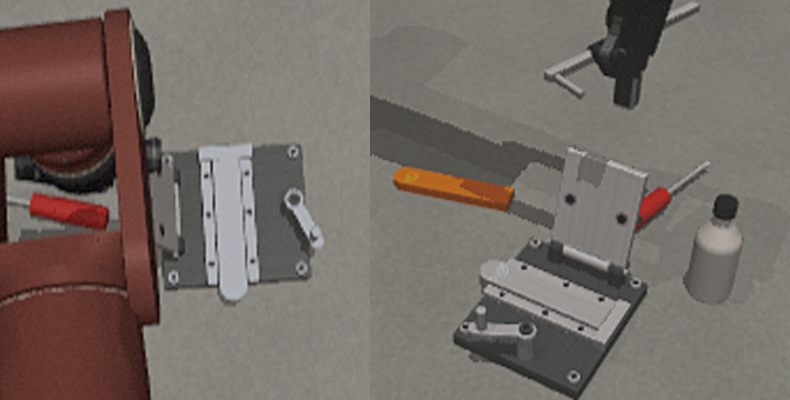

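The link is home (slot full, end on the stop) and the finger is behind the raised leaf, clear of the oil bottle at (713,250). Descend and push the leaf to upright.

Call:
servo_tool:
  moves:
    - [[0,0,30,0,0,0,0],[0,0,33,0,0,0,0],[0,6,0,0,0,0,0],[0,6,0,0,0,0,0],[0,7,0,0,0,0,0],[0,7,0,0,0,0,0],[0,7,0,0,0,0,0],[0,7,0,0,0,0,0],[0,8,0,0,0,0,0],[0,8,0,0,0,0,0],[0,8,0.5,0,0,0,0],[0,0,0,0,0,0,0]]

```text
time: 8.43
tool_pos: [0.5616, 0.0836, 0.1411]
tool_rot: [0.001, 0.999, 0.041, -0.001]
contact_force: [-0.1, -0.4, -0.3]
gripper_width: 0.001
grasp_force: 0.0
```

```bash
python3 -c "from h import *;st()"
```

```text
t 8.43 tips jig mm [  3.9  54.7 127.1] yaw 4.6 tilt [-0.002 -0.002] F [-0.1 -0.4 -0.3] w 0.0014362625199822261 0.014
```

Call:
servo_tool:
  moves:
    - [[0,8,2,0,0,0,0],[0,8,2.5,0,0,0,0],[0,8,3,0,0,0,0],[0,7.5,4,0,0,0,0],[0,7,4.5,0,0,0,0],[0,7,5,0,0,0,0],[0,6.5,5.5,0,0,0,0],[0,6,6,0,0,0,0],[0,6,6.5,0,0,0,0],[0,0,0,0,0,0,0]]

```text
time: 9.68
tool_pos: [0.5667, 0.0206, 0.1016]
tool_rot: [0.0, 0.999, 0.041, -0.001]
contact_force: [0.4, -0.3, 0.5]
gripper_width: -0.002
grasp_force: 0.0
```

```bash
python3 - <<'E'
from h import *;st()
from plant import manip; import cv2
b=manip.grab_frame("scene")["image"][110:280,235:435]
cv2.imwrite("pics/crop3.png",cv2.resize(b,(600,510),interpolation=2))
E
```

```text
t 9.68 tips jig mm [ 3.8 -8.5 87.6] yaw 4.7 tilt [-0.002 -0.   ] F [ 0.4 -0.3  0.5] w -0.002152500192049623 0.014
```

View pics/crop3.png

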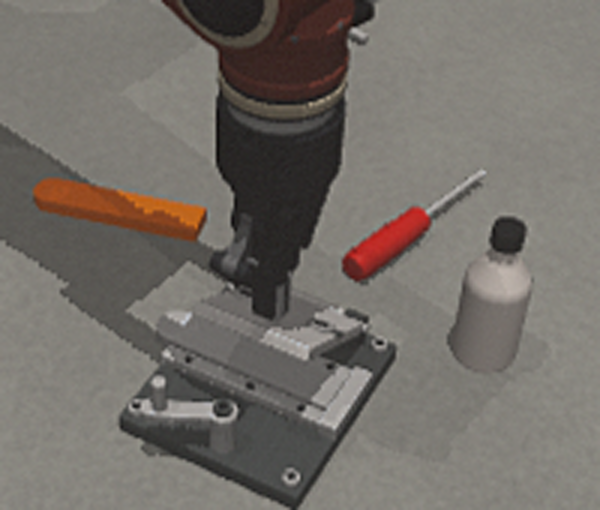

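The leaf is at about 30° with the fingertip on its face at (270,310). I'll continue the arc down.

Call:
servo_tool:
  moves:
    - [[0,5,7,0,0,0,0],[0,5,7,0,0,0,0],[0,4.5,7.5,0,0,0,0],[0,3,7,0,0,0,0],[0,2.5,6,0,0,0,0],[0,1.5,5,0,0,0,0],[0,0,4,0,0,0,0],[0,0,3,0,0,0,0],[0,0,2,0,0,0,0],[0,0,0,0,0,0,0]]

```text
time: 10.98
tool_pos: [0.569, -0.0002, 0.0541]
tool_rot: [-0.0, 0.999, 0.041, -0.0]
contact_force: [-0.1, -0.6, 1.5]
gripper_width: -0.001
grasp_force: 0.2
```

```bash
python3 -c "from h import *;st()"
```

```text
t 10.97 tips jig mm [  4.4 -29.5  40.1] yaw 4.7 tilt [-0.  0.] F [-0.1 -0.6  1.5] w -0.0007105045739590678 0.014
```

Tips at z=40.1. I'll press on until the force builds.

Call:
servo_tool:
  moves:
    - [[0,0,1,0,0,0,0],[0,0,1,0,0,0,0],[0,0,1,0,0,0,0],[0,0,0,0,0,0,0]]

```text
time: 11.48
tool_pos: [0.5691, -0.0002, 0.0539]
tool_rot: [-0.0, 0.999, 0.041, -0.001]
contact_force: [-8.5, -0.7, 15.7]
gripper_width: -0.004
grasp_force: 8.1
```

```bash
python3 -c "from h import *;st()"
```

```text
t 11.47 tips jig mm [  4.5 -29.5  39.9] yaw 4.7 tilt [-0.002 -0.   ] F [-8.5 -0.7 15.7] w -0.0039903532955481245 0.014
```

Shut: z=39.9 and 16 N. I'll lift and move to the -y side of the peg.

Call:
servo_tool:
  moves:
    - [[0,0,-30,0,0,0,0],[0,0,-35,0,0,0,0],[-10,30,0,0,0,0,0],[-12,35,0,0,0,0,0],[-12,31,0,0,0,0,0],[0,0,0,0,0,0,0],[0,0,20,0,0,0,0],[0,0,24,0,0,0,0],[0,0,0,0,0,0,0]]

```text
time: 12.6
tool_pos: [0.5407, -0.0969, 0.0685]
tool_rot: [-0.001, 0.999, 0.042, -0.003]
contact_force: [-0.1, -0.2, 0.4]
gripper_width: 0.0
grasp_force: 0.0
```

```bash
python3 - <<'E'
from h import *;st()
from plant import manip; import cv2
a=manip.grab_frame("top")["image"][165:275,270:380]; b=manip.grab_frame("scene")["image"][150:290,255:385]
cv2.imwrite("pics/crop4.png",np.hstack([cv2.resize(a,(400,400),interpolation=2),cv2.resize(b,(371,400),interpolation=2)]))
E
```

```text
t 12.6 tips jig mm [ -31.7 -123.5   54.5] yaw 4.8 tilt [-0.007  0.002] F [-0.1 -0.2  0.4] w 0.00036073289507254966 0.014
```

View pics/crop4.png

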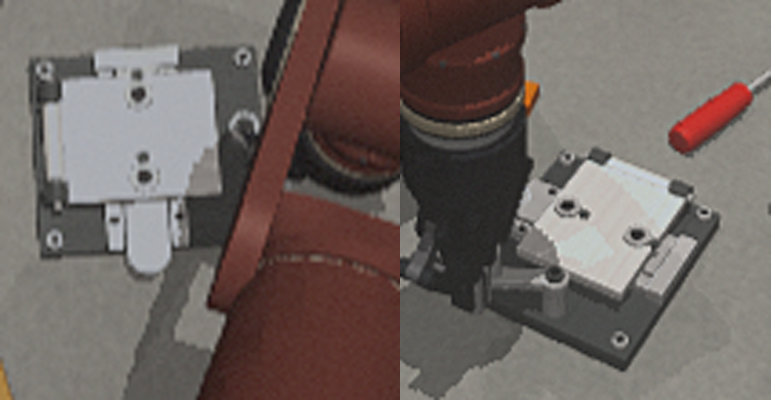

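The leaf is flat and shut, and the fingers are just outboard of the peg. Push +y.

Call:
servo_tool:
  moves:
    - [[0,-6,-1,0,0,0,0],[0,-6,-1,0,0,0,0],[0,-5,0,0,0,0,0],[0,-5,0,0,0,0,0],[0,-5,0,0,0,0,0],[0,-5,0,0,0,0,0],[0,-5,0,0,0,0,0],[0,-5,0,0,0,0,0],[0,-5,0,0,0,0,0],[0,-5,0,0,0,0,0],[0,-5,0,0,0,0,0],[0,-5,0,0,0,0,0]]

```text
time: 14.2
tool_pos: [0.5387, -0.0371, 0.0749]
tool_rot: [0.001, 0.999, 0.041, 0.001]
contact_force: [3.6, -4.4, -0.1]
gripper_width: -0.002
grasp_force: 2.4
```

```bash
python3 - <<'E'
from h import *;st()
from plant import manip; import cv2
a=manip.grab_frame("top")["image"][165:275,270:380]; b=manip.grab_frame("scene")["image"][150:290,255:385]
cv2.imwrite("pics/crop5.png",np.hstack([cv2.resize(a,(400,400),interpolation=2),cv2.resize(b,(371,400),interpolation=2)]))
E
```

```text
t 14.2 tips jig mm [-28.8 -63.7  60.9] yaw 4.7 tilt [ 0.002 -0.001] F [ 3.6 -4.4 -0.1] w -0.0016798093263442277 0.014
```

View pics/crop5.png

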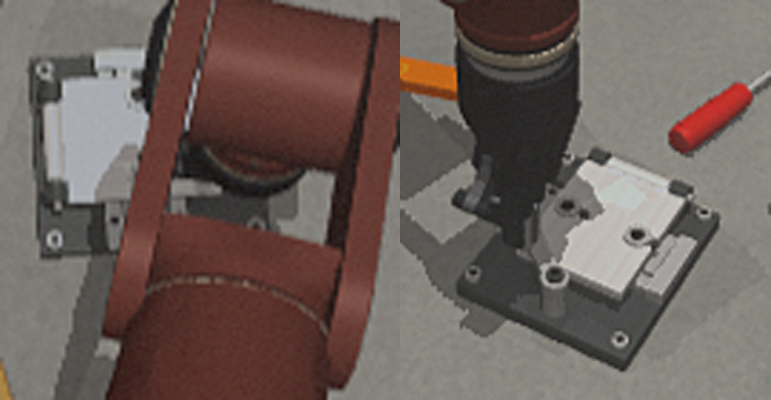

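Force 5 N on the peg, latch now at about 50°. I'll back off, go round to the -x side and push +x.

Call:
servo_tool:
  moves:
    - [[0,-2,0,0,0,0,0],[0,8,0,0,0,0,0],[0,6,0,0,0,0,0],[-15,0,0,0,0,0,0],[-15,0,1,0,0,0,0],[0,-20,2,0,0,0,0],[0,-18,1,0,0,0,0],[0,0,0,0,0,0,0]]

```text
time: 15.3
tool_pos: [0.5052, -0.0125, 0.0701]
tool_rot: [-0.0, 0.999, 0.042, -0.0]
contact_force: [-1.2, -0.2, 0.8]
gripper_width: -0.0
grasp_force: 0.0
```

```bash
python3 -c "from h import *;st()"
```

```text
t 15.3 tips jig mm [-60.2 -36.4  56.1] yaw 4.8 tilt [-0.001  0.   ] F [-1.2 -0.2  0.8] w -0.00023577679245013843 0.014
```

Call:
servo_tool:
  moves:
    - [[6,0,0,0,0,0,0],[6,0,0,0,0,0,0],[5,-1,0,0,0,0,0],[5,-1,0,0,0,0,0],[5,-1,0,0,0,0,0],[5,-1,0,0,0,0,0],[4,0,0,0,0,0,0],[4,0,0,0,0,0,0],[4,0,0,0,0,0,0],[3,0,0,0,0,0,0],[0,0,0,0,0,0,0]]

```text
time: 16.68
tool_pos: [0.5526, -0.0058, 0.0705]
tool_rot: [0.0, 0.999, 0.041, -0.0]
contact_force: [-3.4, 0.7, 1.0]
gripper_width: -0.002
grasp_force: 1.8
```

```bash
python3 -c "from h import *;st()"
```

```text
t 16.68 tips jig mm [-12.5 -33.7  56.5] yaw 4.7 tilt [-0. -0.] F [-3.4  0.7  1. ] w -0.0018034786620370086 0.014
```

Call:
servo_tool:
  moves:
    - [[2,0,0,0,0,0,0],[2,0,0,0,0,0,0],[1,0,0,0,0,0,0],[0,0,0,0,0,0,0]]

```text
time: 17.18
tool_pos: [0.5532, -0.0056, 0.0701]
tool_rot: [0.0, 0.999, 0.041, -0.006]
contact_force: [-20.4, -1.1, 12.6]
gripper_width: -0.001
grasp_force: 10.3
```

```bash
python3 -c "from h import *;st()"
```

```text
t 17.18 tips jig mm [-11.7 -33.5  56.1] yaw 4.7 tilt [-0.012 -0.001] F [-20.4  -1.1  12.6] w -0.0007525089162881833 0.014
```

Stopped firmly at x=-11.7 (expected -11) with 20 N. Retract, climb and check.

Call:
servo_tool:
  moves:
    - [[-12,0,0,0,0,0,0],[-18,0,0,0,0,0,0],[0,0,-40,0,0,0,0],[0,0,-60,0,0,0,0],[-50,0,-20,0,0,0,0],[-50,20,0,0,0,0,0],[0,60,0,0,0,0,0],[0,60,0,0,0,0,0],[0,60,0,0,0,0,0],[0,60,0,0,0,0,0],[0,0,0,0,0,0,0],[0,0,0,0,0,0,0]]

```text
time: 18.68
tool_pos: [0.4494, -0.2754, 0.1906]
tool_rot: [0.0, 0.999, 0.041, 0.001]
contact_force: [-0.1, -0.2, -0.5]
gripper_width: -0.003
grasp_force: 0.0
```

```bash
python3 - <<'E'
from h import *;st()
from plant import manip; import cv2
a=manip.grab_frame("top")["image"][165:275,250:360]; b=manip.grab_frame("scene")["image"][150:290,255:385]
cv2.imwrite("pics/crop6.png",np.hstack([cv2.resize(a,(400,400),interpolation=2),cv2.resize(b,(371,400),interpolation=2)]))
E
```

```text
t 18.68 tips jig mm [-137.4 -293.9  176.6] yaw 4.7 tilt [ 0.001 -0.001] F [-0.1 -0.2 -0.5] w -0.0026344468773256816 0.014
```

View pics/crop6.png

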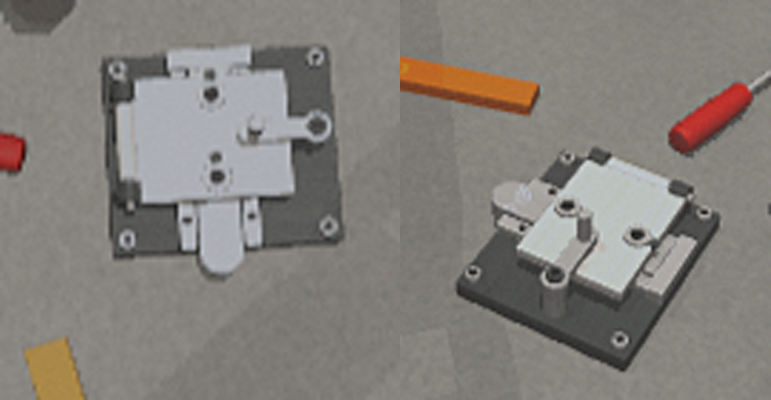

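The top crop shows the arm from pivot (317,125) to its end (245,130), parallel to the leaf's edges. The leaf is shut and the link is home.

```bash
python3 -c "
from plant import manip
print(manip.job_done())"
```

```text
the job is handed in; nothing more can be done
None
```

I pushed the link home, shut the leaf and swung the latch across to its stop, then handed the job in at about 19 s; the final picture shows all three in place, but the hand-in returned no verdict.

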